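# Make up two gift trays of chocolates

## Robot

A 6-joint arm with a two-finger parallel gripper is mounted at the origin on the work surface. World frame = base frame: x ahead of the robot, y to its left, z up, the work surface at z = 0. Lengths are in m, angles in rad, forces in N, time in s.
With the tool pointing down it reaches from about 0.4 to 0.925 m from the base axis. Payload 12.5 kg.
Tool frame: the origin (TCP) lies at the very end of the fingers, on their centre line; the grasp point (between the pads) lies 19 mm behind it; z points along the fingers, y is the line along which they close (so a half turn about z gives the same grasp; the last joint's range is limited). The gripper opens to 95 mm and grips with 3 to 60 N. Pads are 20 mm wide; open, the fingers measure 119 mm over their backs; the gripper's body (75 mm by 180 mm) begins 59 mm behind the grasp point.
Start: joints at [-1.354, 0.491, 1.559, -0, 1.092, -0.106], TCP at [0.198, -0.593, 0.215] pointing down, gripper open.
Joint ranges: [-3.1, 3.1], [-0.84, 2.19], [0.05, 2.79], [-1.13, 4.28], [0.06, 2.93], [-2.69, 2.69]. Speed limits (rad/s): [2.22, 2.22, 2.79, 3.14, 3.14, 3.14].

## Interface

Orientations are given as a rotation vector (axis times angle).
In Python, from plant import arm gives the robot as it stands. The module is installed in compiled form; this text tells all that it offers.
- The arm moves only by the tool carry_out, never from a script. Its arguments are lists of equal length, an entry for each row: "gripper": the finger opening in cm, from 0 to 9.51; "travel": the shift along the tool's x, y, z in cm, a list of three; "twist": the turn, a rotation vector about the tool's x, y, z in rad, a list of three. A call has 1 to 8 rows; each row shifts and turns the commanded pose from where the row before left it, along the tool's axes as they then stand; what a row does not reach is not made up. A row lasts 1/8 s, in which the tool goes at most 62.5 mm and 10.7 degrees, less where a joint would pass 70% of its speed; a pose out of reach is approached as far as the arm can. A call is refused whole if a number of a shift passes 6.25 or a number of a turn 0.188, either way. A call with a gripper value outside its range is refused whole. The fingers move at their own pace and stop on an object; the grip force is fixed at half the most. Time passes only in rows, so rows that do not move let the fingers close. It gives the time, the measured TCP pose, the force, the opening and the grip force at its end, in the units of the state.
- arm.get_state(): the state, without advancing time (a new reading comes with each control period).
- arm.capture(name): name is "scene" or "top" or "wrist"; returns the picture (384x512x3 uint8, red, green, blue); there is no depth.
- arm.camera_params(name): a dict with "fx", "fy", "cx", "cy" (pixels), "eye" and "orientation" of the camera in the world. Camera axes: x right, y down, z forward; pixel columns grow to the right and rows downward; lengths in m; the calibration is good to about 2 mm. A picture is of the moment at which its call begins: read the wrist's pose just before it. camera_params takes no time and is no camera call; for the wrist camera it gives the pose at the moment of the call.
- arm.hand_in(): hands the job in; it is judged then, once.
The state is a dict: "time_s": time; "q": joint angles; "dq": joint speeds; "joint_efforts": joint torques, N m; "eef_pos": TCP position; "ee_rot": TCP orientation; "wrist_force": force on the tool from outside, world axes, zero at the start; "ft_torque": the same for the moment, N m; "opening": finger opening in m; "grasp_force": force on a finger pad.
Only numpy, scipy, OpenCV 4.12 (cv2) and the standard library are available. Lean on these libraries where they do the work, as an engineer would, in place of code of your own. Each camera call takes 0.05 s, during which the arm holds its last target. There are 200 camera calls.

## Task

Make up the two gift trays from the chocolates on the cooling rack: the milk-chocolate loaf and the white drum go in the gold tray, the dark-chocolate loaf and the green drum in the black tray. Set each one down gently, not dropped, upright in the middle of its paper liner, the loaf lengthwise on the oblong liner and the drum on the round one. Leave the pink drum where it is on the rack, and do not disturb the palette knife, the bowl or the jar.

Things in the scene. Friction and masses are not known exactly. Their poses are not given: they have to be found in the camera images.
- milk_loaf: Milk-chocolate (mid brown) loaf-shaped solid chocolate block, 90 mm long (its x axis) x 36 wide (y) x 36 high; origin at the centre of its underside. Starts loose and upright on the wire cooling rack, whose fixed top is 20 mm above the worktop; mass about 140 g.
- dark_loaf: Dark-chocolate (nearly black) loaf-shaped solid chocolate block, 90 mm long (its x axis) x 36 wide (y) x 36 high; origin at the centre of its underside. Starts loose and upright on the wire cooling rack, whose fixed top is 20 mm above the worktop; mass about 140 g.
- white_drum: Creamy white round, straight-sided chocolate drum, 42 mm diameter x 36 mm high, with a small gold dot on top; origin at the centre of its underside. Starts loose and upright on the wire cooling rack, 20 mm above the worktop; mass about 60 g.
- green_drum: Pistachio green round, straight-sided chocolate drum, 42 mm diameter x 36 mm high, with a small gold dot on top; origin at the centre of its underside. Starts loose and upright on the wire cooling rack, 20 mm above the worktop; mass about 60 g.
- pink_drum: Pink round, straight-sided chocolate drum, 42 mm diameter x 36 mm high, with a small gold dot on top; origin at the centre of its underside. Starts loose and upright on the wire cooling rack, 20 mm above the worktop; mass about 60 g. Not wanted in either tray.
- gold_tray: Gold fluted tray, 218 (x axis) x 118 (y) mm outside, fixed to the worktop. Origin: centre of its underside, z up. Floor 4 mm, rim top 11 mm above the origin; rim 4 mm thick. Two cream paper liners (under 1 mm) on the floor: an oblong one 114 (along x) x 60 mm, centre at x = -42, y = 0 mm, and a round one 66 mm in diameter, centre at x = +65, y = 0 mm.
- black_tray: Black fluted tray, 218 (x axis) x 118 (y) mm outside, fixed to the worktop. Origin: centre of its underside, z up. Floor 4 mm, rim top 11 mm above the origin; rim 4 mm thick. Two cream paper liners (under 1 mm) on the floor: an oblong one 114 (along x) x 60 mm, centre at x = -42, y = 0 mm, and a round one 66 mm in diameter, centre at x = +65, y = 0 mm.
- palette_knife: Palette knife lying flat beyond the rack, 280 mm long (x axis), up to 28 wide, 16 high, dark wooden handle and steel blade; origin at the middle of its length, on the worktop. Bystander.
- bowl: Small steel bowl, 90 mm diameter at the rim, 45 high; origin at the centre of its underside. Bystander.
- jar: Amber jar with a white lid, 60 mm diameter, 75 high; origin at the centre of its underside. Bystander.
There are look-alikes about, which are no part of the job. Several things have the shape of the green_drum; the one meant has the colours described above. There is more than one size of the white_drum; the one meant has the size given above.

How it is judged:
At the end, for the whole second after the job is handed in: Each piece on its tray's floor (underside under 8 mm up), within 13 mm of its liner's centre in x and y, tilt under 0.12 rad, loaves within 0.2 rad of the tray's length, all at rest; pink drum upright within 25 mm, knife, bowl and jar within 30 mm of their starts (x of milk_loaf in the frame of gold_tray between -0.055 and -0.029 m and y of milk_loaf in the frame of gold_tray between -0.013 and 0.013 m and z of each of milk_loaf, white_drum in the frame of gold_tray below 0.008 m and angle between each of milk_loaf, white_drum, dark_loaf, green_drum, pink_drum's own z axis and vertical below 0.12 rad and linear speed of each of milk_loaf, white_drum, dark_loaf, green_drum, pink_drum below 0.02 m/s and angular speed of each of milk_loaf, white_drum, dark_loaf, green_drum below 0.2 rad/s and angle between the x axis of milk_loaf and the x axis of gold_tray, either way round below 0.2 rad and x of white_drum in the frame of gold_tray between 0.052 and 0.078 m and y of white_drum in the frame of gold_tray between -0.013 and 0.013 m and x of dark_loaf in the frame of black_tray between -0.055 and -0.029 m and y of dark_loaf in the frame of black_tray between -0.013 and 0.013 m and z of each of dark_loaf, green_drum in the frame of black_tray below 0.008 m and angle between the x axis of dark_loaf and the x axis of black_tray, either way round below 0.2 rad and x of green_drum in the frame of black_tray between 0.052 and 0.078 m and y of green_drum in the frame of black_tray between -0.013 and 0.013 m and distance of pink_drum from where it was at the start of the episode below 0.025 m and distance of each of palette_knife, bowl, jar from where it was at the start of the episode below 0.03 m); the robot touches nothing.
It fails at once if A chocolate is dropped into a tray or onto the worktop (faster than 0.5 m/s below 16 mm height) ((height (world z) of milk_loaf below 0.016 m and linear speed of milk_loaf above 0.5 m/s) or (height (world z) of dark_loaf below 0.016 m and linear speed of dark_loaf above 0.5 m/s) or (height (world z) of white_drum below 0.016 m and linear speed of white_drum above 0.5 m/s) or (height (world z) of green_drum below 0.016 m and linear speed of green_drum above 0.5 m/s)).
It fails at once if The pink drum is moved by more than 25 mm (distance of pink_drum from where it was at the start of the episode above 0.025 m).
It fails at once if The palette knife, bowl or jar is moved by more than 30 mm (distance of any of palette_knife, bowl, jar from where it was at the start of the episode above 0.03 m).
It also fails if it takes over 96 s, if anything falls off the work surface, if the arm or the gripper's body presses on something with over 40 N, if the wrist force passes 120 N, or if a joint passes its speed limit or range.

## Working session

There is one attempt and no reset: what is moved stays moved. The work goes in short steps, Python scripts to look and compute and a tool call to move; the robot and the scene stay as the last step left them, time stands still between calls to the robot, and variables do not carry over. Pictures are saved under pics/ and viewed, at most 14 in all, crops included, and the job is handed in when it is done.

Besides the shell and the picture viewer there is one more tool, called in YAML: its name, and indented under it one key for each argument. carry_out: Moves the arm, as the interface text tells. Its arguments: {"type":"object","properties":{"gripper":{"type":"array","items":{"type":"number"}},"travel":{"type":"array","items":{"type":"array","items":{"type":"number"}}},"twist":{"type":"array","items":{"type":"array","items":{"type":"number"}}}},"required":["gripper","travel","twist"]}

```bash
mkdir -p pics
python3 - <<'E'
from plant import arm
import cv2,json
s=arm.get_state();print(s['time_s'],s['eef_pos'],s['ee_rot'],s['opening'])
for n in('top','scene'):
    im=arm.capture(n);cv2.imwrite(f'pics/{n}0.png',im[:,:,::-1]);print(n,arm.camera_params(n))
E
```

```text
0.0 [ 0.19823584 -0.59247276  0.21405344] [-3.09964688e+00 -5.04762045e-01  1.14009116e-04] 0.0950654502241161
top {'fx': 451.1386999904425, 'fy': 451.1386999904425, 'cx': 255.6054086952039, 'cy': 195.07234947786924, 'eye': array([0.53220757, 0.01193872, 1.20424203]), 'orientation': array([-2.19708143,  2.18499989, -0.05036316])}
scene {'fx': 347.7914727686608, 'fy': 347.7914727686608, 'cx': 254.44995312860988, 'cy': 188.75697742455137, 'eye': array([1.07294158, 0.21215217, 0.56237562]), 'orientation': array([-1.36545234, -2.11986845,  0.93313709])}
```

View pics/top0.png

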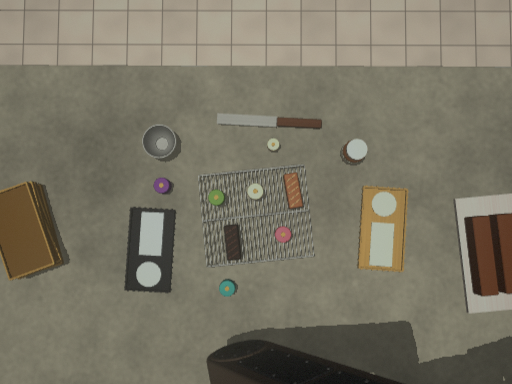

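View pics/scene0.png

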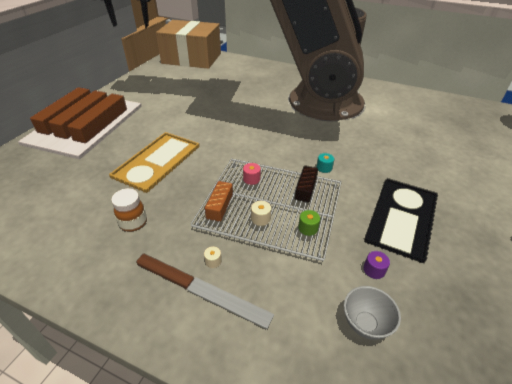

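The top view (up is +x, left is +y) gives these candidates:
- **White drum:** the one on the rack at (255,191). The small one at (273,145) is a look-alike.
- **Green drum:** the one on the rack at (216,198). Teal (227,288), purple (162,186) and pink (283,235) have the same shape.
- **Milk loaf:** (293,191). The big bars at (490,255) are not it.
- **Dark loaf:** (233,242).
- **Trays:** gold at (383,228) with its round liner at the top, black at (150,250) with its round liner at the bottom.

Next I'll measure these and check my choice in a crop.

```bash
cat > h.py <<'E'
import numpy as np,cv2
from scipy.spatial.transform import Rotation as R
def ray(P,uv,z):
    d=R.from_rotvec(P['orientation']).apply([(uv[0]-P['cx'])/P['fx'],(uv[1]-P['cy'])/P['fy'],1.]);e=np.array(P['eye'])
    return e+d*(z-e[2])/d[2]
def blobs(mask,amin=30):
    n,l,st,c=cv2.connectedComponentsWithStats(mask.astype(np.uint8))
    return [(st[i,4],c[i],l==i) for i in range(1,n) if st[i,4]>=amin]
def rect(P,m,z):
    "min-area rect of a mask on plane z: centre, sides mm, yaw of long side"
    ct=max(cv2.findContours(m.astype(np.uint8),cv2.RETR_EXTERNAL,cv2.CHAIN_APPROX_NONE)[0],key=cv2.contourArea)[:,0]
    p=np.array([ray(P,q,z)[:2] for q in ct])*1000
    (c,s,a)=cv2.minAreaRect(p.astype(np.float32)); 
    if s[1]>s[0]: s=s[::-1];a+=90
    return np.round(c,1),np.round(s,1),round((a+90)%180-90,1)
E
python3 - <<'E'
from h import *
from plant import arm
im=cv2.imread('pics/top0.png');P=arm.camera_params('top')
h,s,v=[x.astype(int) for x in cv2.split(cv2.cvtColor(im,cv2.COLOR_BGR2HSV))]
roi=np.zeros(h.shape,bool);roi[100:310,120:420]=1
M={'pink':((h>160)&(s>110)&(v>110),.056),'green':((h>38)&(h<75)&(s>120),.056),
'milk':((h<14)&(s>110)&(v>60),.056),'liner/white':((v>175)&(s<75),.0047),'dark':((v<50),.056),'gold':((h>12)&(h<26)&(s>110),.011)}
for k,(m,z) in M.items():
    for a,c,mm in blobs(m&roi,60):
        print(k,a,c.round(1),z,*rect(P,mm,z), rect(P,mm,.056)[0] if k[0]=='l' else '')
cv2.imwrite('pics/crop.png',cv2.resize(im[125:300,120:420],None,fx=2.6,fy=2.6,interpolation=cv2.INTER_CUBIC))
E
```

```text
milk 351 [292.7 190.3] 0.056 [606.5 -74.2] [87.7 34.4] 10.3 
liner/white 71 [273.  143.6] 0.0047 [734.5 -25.1] [26.8 24.3] -89.8 [725.8 -23.5]
liner/white 290 [356.8 148.7] 0.0047 [ 720.7 -249.7] [48.6 48.1] -0.3 [ 712.7 -238.5]
liner/white 138 [254.8 190.7] 0.0047 [608.1  22.4] [37.3 34.7] -89.7 [604.9  21.9]
liner/white 432 [383.6 203.5] 0.0047 [ 574. -319.] [61.1 58.4] -89.7 [ 572.2 -304.9]
liner/white 872 [151.1 233.3] 0.0047 [492.8 297.5] [109.2  56.3] -2.3 [494.5 285.3]
liner/white 915 [381.3 243.9] 0.0047 [ 468.7 -312.1] [109.5  57.6] -3.9 [ 471.4 -298.2]
liner/white 431 [148.3 273.9] 0.0047 [385.6 302.6] [60.9 57.7] -89.6 [391.9 290.1]
dark 104 [129.  248.2] 0.056 [455.  340.8] [202.3   6.2] -2.0 
gold 2154 [383.1 226.8] 0.011 [ 510.7 -314.1] [219.2 120.4] -4.1
```

View pics/crop.png

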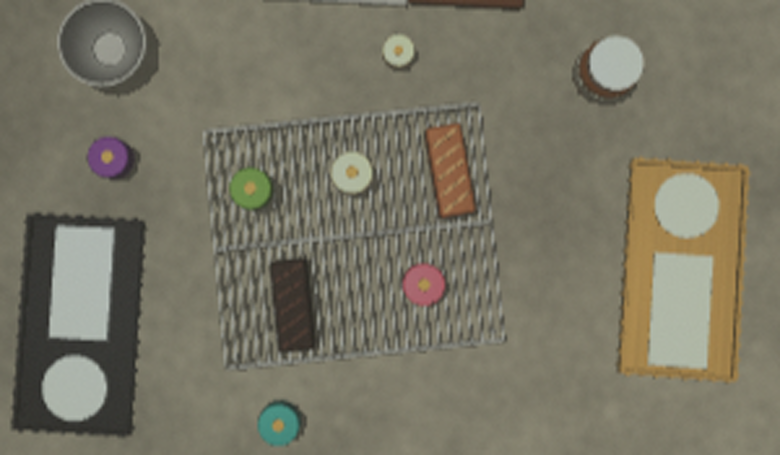

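The crop confirms the choice: the full-size white drum, the green drum and both loaves are on the rack, and the look-alikes sit off it. Now I'll refine the drums and the dark loaf, and write a helper that gives the moves in tool axes.

```bash
cat >> h.py <<'E'
def go(xyz,yaw,S):
    "shift (cm, tool axes) and turn about tool z to reach xyz (m), tool-x heading yaw (deg), tool down"
    Rt=R.from_rotvec(S['ee_rot']);X=Rt.as_matrix()[:,0]
    d=Rt.inv().apply(np.array(xyz)-S['eef_pos'])*100
    w=np.radians(yaw);T=R.from_matrix(np.array([[np.cos(w),np.sin(w),0],[np.sin(w),-np.cos(w),0],[0,0,-1]]))
    print('t',round(S['time_s'],2),'pos',np.round(S['eef_pos'],4),'yaw',round(np.degrees(np.arctan2(X[1],X[0])),2),'shift cm',d.round(2),'turn',(Rt.inv()*T).as_rotvec().round(3),'F',np.round(S['wrist_force'],1),'open',round(S['opening'],4),'grip',round(S['grasp_force'],1))
E
python3 - <<'E'
from h import *
from plant import arm
im=cv2.imread('pics/top0.png');P=arm.camera_params('top')
h,s,v=[x.astype(int) for x in cv2.split(cv2.cvtColor(im,cv2.COLOR_BGR2HSV))]
def sub(m,b):
    r=np.zeros(h.shape,bool);r[b[1]:b[3],b[0]:b[2]]=1;return m&r
def close(m):return cv2.morphologyEx(m.astype(np.uint8),cv2.MORPH_CLOSE,np.ones((5,5)))
print([tuple(x[p] for x in(h,s,v)) for p in((198,211),(191,250),(235,278),(240,233),(180,240))])
for k,m,b in(('green',(h>35)&(h<80)&(s>90),(205,187,228,210)),('pink',((h>160)|(h<8))&(s>70),(272,224,295,247)),('white',(v>140)&(s<90)&(v>s),(245,180,266,202)),('dark',v<75,(220,220,246,264))):
    for a,c,mm in blobs(close(sub(m,b)),80): print(k,a,c.round(1),*rect(P,mm,.056))
S=arm.get_state();go([.6065,-.0742,.12],10.3,S)
E
```

```text
[(np.int64(45), np.int64(116), np.int64(141)), (np.int64(40), np.int64(30), np.int64(181)), (np.int64(177), np.int64(97), np.int64(169)), (np.int64(14), np.int64(63), np.int64(61)), (np.int64(25), np.int64(33), np.int64(102))]
green 202 [216. 197.] [587.8 121.3] [40.8 35.7] -89.7
pink 220 [282.5 234. ] [494.7 -48.5] [40.5 38. ] 0.2
white 280 [255.1 189.9] [604.9  21.9] [53.7 51. ] 0.3
dark 583 [233.2 241.8] [472.6  75.2] [95.5 43.7] 6.3
t 0.1 pos [ 0.1982 -0.5925  0.2141] yaw 18.49 shift cm [ 55.16 -36.19   9.45] turn [-0.001 -0.     0.143] F [0.1 0.1 0.1] open 0.0951 grip 0.0
```

carry_out:
  gripper: [6,6,6,6,6,6,6,6]
  travel:
    - [4.8,-3.2,0]
    - [4.8,-3.2,0]
    - [4.8,-3.2,0]
    - [4.8,-3.2,0]
    - [4.8,-3.2,0]
    - [4.8,-3.2,0]
    - [4.8,-3.2,0]
    - [4.8,-3.2,0]
  twist:
    - [0,0,0]
    - [0,0,0]
    - [0,0,0]
    - [0,0,0]
    - [0,0,0]
    - [0,0,0]
    - [0,0,0]
    - [0,0,0]

```text
time_s: 1.1
eef_pos: [0.4821, -0.2265, 0.2146]
ee_rot: [3.101, 0.505, -0.0]
wrist_force: [1.4, -1.0, -0.2]
opening: 0.06
grasp_force: 0.0
```

```bash
python3 -c "
from h import *
from plant import arm
go([.6065,-.0742,.13],10.3,arm.get_state())"
```

```text
t 1.1 pos [ 0.4821 -0.2265  0.2146] yaw 18.49 shift cm [ 16.63 -10.5    8.45] turn [0.    0.    0.143] F [ 1.4 -1.  -0.2] open 0.06 grip 0.0
```

carry_out:
  gripper: [6,6,6,6,6,6,6]
  travel:
    - [4.2,-2.6,0]
    - [4.2,-2.6,0]
    - [4.1,-2.6,0]
    - [4.1,-2.7,0]
    - [0,0,3]
    - [0,0,3]
    - [0,0,2.5]
  twist:
    - [0,0,0]
    - [0,0,0]
    - [0,0,0]
    - [0,0,0]
    - [0,0,0.143]
    - [0,0,0]
    - [0,0,0]

```text
time_s: 1.98
eef_pos: [0.605, -0.0756, 0.1282]
ee_rot: [-3.129, -0.283, 0.002]
wrist_force: [-0.4, -0.2, 0.6]
opening: 0.0601
grasp_force: 0.0
```

```bash
python3 -c "
from h import *
from plant import arm
P=arm.camera_params('wrist');im=arm.capture('wrist');cv2.imwrite('pics/w1.png',im[:,:,::-1])
np.save('w1',P,allow_pickle=True);print(P)
go([.6065,-.0742,.026],10.3,arm.get_state())"
```

```text
{'fx': 282.20205624573197, 'fy': 282.20205624573197, 'cx': 256.6271204876213, 'cy': 186.4545323819805, 'eye': array([ 0.6788813 , -0.06283109,  0.29745712]), 'orientation': array([ 2.24563911, -1.8743626 , -0.25648037])}
t 2.02 pos [ 0.6038 -0.0754  0.1252] yaw 10.31 shift cm [ 0.34 -0.05  9.92] turn [-0.002  0.005  0.   ] F [-0.7  0.2 -3.7] open 0.0597 grip 0.0
```

View pics/w1.png

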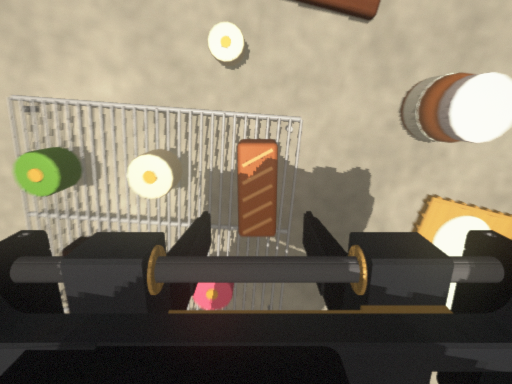

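The wrist view shows the milk loaf centred at about (257,188) and lying between the fingers, with the white drum at (150,176), green at (40,173) and pink at (213,293). I'll cross-check the positions from this view.

Run:
```python
from h import *
from plant import arm
P=np.load('w1.npy',allow_pickle=True).item();im=cv2.imread('pics/w1.png')
h,s,v=[x.astype(int) for x in cv2.split(cv2.cvtColor(im,cv2.COLOR_BGR2HSV))]
roi=np.zeros(h.shape,bool);roi[100:240,0:300]=1
for a,c,mm in blobs((h<18)&(s>90)&(v>60)&roi,400): print('milk',a,c.round(),*rect(P,mm,.056))
# gold dots on tops
for a,c,mm in blobs((h>10)&(h<30)&(s>110)&(v>130)&roi,40): print('dot',a,c.round(1),ray(P,c,.057).round(4))
for _ in range(4):
    S=arm.get_state();print(S['eef_pos'].round(4))
```

```text
milk 3722 [257. 188.] [610.2 -75.1] [89.8 35. ] 10.2
dot 1145 [254.3 159.2] [ 0.6371 -0.0679  0.057 ]
dot 166 [ 35.  174.8] [0.5891 0.1186 0.057 ]
dot 117 [149.2 176.8] [0.6052 0.02   0.057 ]
dot 148 [257.2 192.5] [ 0.6081 -0.0756  0.057 ]
dot 136 [256.8 209.3] [ 0.5924 -0.0782  0.057 ]
dot 126 [257.  225.5] [ 0.5769 -0.0812  0.057 ]
[ 0.6038 -0.0754  0.1252]
[ 0.6038 -0.0754  0.1252]
[ 0.6038 -0.0754  0.1252]
[ 0.6038 -0.0754  0.1252]
```

carry_out:
  gripper: [6,6,6,6,6]
  travel:
    - [0.4,0,0]
    - [0,0,3]
    - [0,0,3]
    - [0,0,2]
    - [0,0,0]
  twist:
    - [0,0,0]
    - [0,0,0]
    - [0,0,0]
    - [0,0,0]
    - [0,0,0]

```text
time_s: 2.65
eef_pos: [0.6095, -0.0752, 0.0496]
ee_rot: [-3.129, -0.282, 0.001]
wrist_force: [-0.9, -0.3, 0.6]
opening: 0.0599
grasp_force: 0.0
```

```bash
python3 -c "
from h import *
from plant import arm
go([.609,-.0747,.026],10.3,arm.get_state())"
```

```text
t 2.65 pos [ 0.6095 -0.0752  0.0496] yaw 10.3 shift cm [-0.04 -0.06  2.36] turn [-0.     0.001 -0.   ] F [-0.9 -0.3  0.6] open 0.0599 grip 0.0
```

carry_out:
  gripper: [6,6,6,2.5,2.5,2.5,2.5,2.5]
  travel:
    - [0,0,1.2]
    - [0,0,1.1]
    - [0,0,0]
    - [0,0,0]
    - [0,0,0]
    - [0,0,0]
    - [0,0,-1]
    - [0,0,-3]
  twist:
    - [0,0,0]
    - [0,0,0]
    - [0,0,0]
    - [0,0,0]
    - [0,0,0]
    - [0,0,0]
    - [0,0,0]
    - [0,0,0]

```text
time_s: 3.65
eef_pos: [0.6086, -0.075, 0.0664]
ee_rot: [-3.128, -0.282, 0.004]
wrist_force: [0.6, 0.1, -0.3]
opening: 0.0359
grasp_force: 30.0
```

```bash
python3 -c "
from h import *
from plant import arm
go([.4689,-.312,.1],-4,arm.get_state())"
```

```text
t 3.65 pos [ 0.6086 -0.075   0.0664] yaw 10.3 shift cm [-17.99  20.81  -3.34] turn [-0.001  0.003  0.25 ] F [ 0.6  0.1 -0.3] open 0.0359 grip 30.0
```

carry_out:
  gripper: [2.5,2.5,2.5,2.5,2.5,2.5,2.5,2.5]
  travel:
    - [0,0,-3.4]
    - [-3,3.5,0]
    - [-3,3.5,0]
    - [-3,3.5,0]
    - [-3,3.4,0]
    - [-3,3.5,0]
    - [-3,3.4,0]
    - [0,0,0]
  twist:
    - [0,0,0]
    - [0,0,0]
    - [0,0,0]
    - [0,0,0]
    - [0,0,0]
    - [0,0,0]
    - [0,0,0.12]
    - [0,0,0.13]

```text
time_s: 4.65
eef_pos: [0.468, -0.3145, 0.1013]
ee_rot: [3.138, -0.122, 0.001]
wrist_force: [-0.4, 0.7, -1.1]
opening: 0.0357
grasp_force: 30.0
```

```bash
python3 -c "
from h import *
from plant import arm
go([.4689,-.312,.011],-4,arm.get_state())"
```

```text
t 4.65 pos [ 0.468  -0.3145  0.1013] yaw -4.46 shift cm [ 0.06 -0.26  9.03] turn [ 0.001 -0.001 -0.008] F [-0.4  0.7 -1.1] open 0.0357 grip 30.0
```

carry_out:
  gripper: [2.5,2.5,2.5,2.5,2.5,2.5,2.5,2.5]
  travel:
    - [0.1,-0.2,2.5]
    - [0,0,2.5]
    - [0,0,2]
    - [0,0,0.9]
    - [0,0,0.5]
    - [0,0,0.3]
    - [0,0,0.2]
    - [0,0,0]
  twist:
    - [0,0,0]
    - [0,0,0]
    - [0,0,0]
    - [0,0,0]
    - [0,0,0]
    - [0,0,0]
    - [0,0,0]
    - [0,0,0]

```text
time_s: 5.65
eef_pos: [0.4706, -0.3102, 0.0119]
ee_rot: [3.139, -0.11, 0.0]
wrist_force: [-0.1, -1.1, -1.0]
opening: 0.036
grasp_force: 30.0
```

```bash
python3 -c "
from h import *
from plant import arm
go([.4689,-.312,.011],-4,arm.get_state())"
```

```text
t 5.65 pos [ 0.4706 -0.3102  0.0119] yaw -4.02 shift cm [-0.16  0.19  0.09] turn [ 0. -0. -0.] F [-0.1 -1.1 -1. ] open 0.036 grip 30.0
```

carry_out:
  gripper: [2.5,2.5,5.8,5.8,5.8,5.8,5.8,5.8]
  travel:
    - [-0.1,0.1,0.1]
    - [0,0,0]
    - [0,0,0]
    - [0,0,0]
    - [0,0,-1]
    - [0,0,-3]
    - [0,0,-3]
    - [0,0,-2]
  twist:
    - [0,0,0]
    - [0,0,0]
    - [0,0,0]
    - [0,0,0]
    - [0,0,0]
    - [0,0,0]
    - [0,0,0]
    - [0,0,0]

```text
time_s: 6.65
eef_pos: [0.4697, -0.3112, 0.1027]
ee_rot: [3.139, -0.11, 0.002]
wrist_force: [-0.3, 0.8, -0.4]
opening: 0.0579
grasp_force: 0.0
```

```bash
python3 -c "
from h import *
from plant import arm
P=arm.camera_params('wrist');im=arm.capture('wrist');cv2.imwrite('pics/w2.png',im[:,:,::-1])
h,s,v=[x.astype(int) for x in cv2.split(cv2.cvtColor(im[:,:,::-1].copy(),cv2.COLOR_BGR2HSV))]
roi=np.zeros(h.shape,bool);roi[60:250,190:320]=1
for a,c,mm in blobs((h<15)&(s>130)&(v>60)&roi,400): print('milk',a,c.round(),*rect(P,mm,.041))
for a,c,mm in blobs((v>180)&(s<75),400): print('liner',a,c.round(),*rect(P,mm,.0047))
go([.605,.021,.1],0,arm.get_state())"
```

```text
milk 3789 [256. 198.] [ 468.9 -311.2] [91.  34.4] -4.4
liner 4728 [489. 119.] [ 500.6 -535.1] [184.7  30. ] 5.7
liner 4730 [259.  71.] [ 574.9 -320.5] [66.4 65.2] 85.9
liner 407 [173.  70.] [ 582.8 -245.1] [43.7 17.9] 53.9
liner 5067 [370. 134.] [ 511.3 -425.4] [112.2  85.4] 52.7
liner 7415 [150. 192.] [ 458.  -191.2] [215.  108.2] -57.3
liner 1126 [253. 141.] [ 505.9 -315.4] [59.7 37.1] 85.9
liner 436 [ 87. 165.] [ 502.5 -151.1] [24.6 24.2] -87.0
liner 1878 [436. 224.] [ 421.4 -489.4] [87.9 44. ] 55.4
t 6.7 pos [ 0.4704 -0.3117  0.1047] yaw -4.01 shift cm [ 11.1  -34.14   0.41] turn [ 0.003 -0.004 -0.07 ] F [ 1.7 -0.7  2.4] open 0.0581 grip 0.0
```

View pics/w2.png

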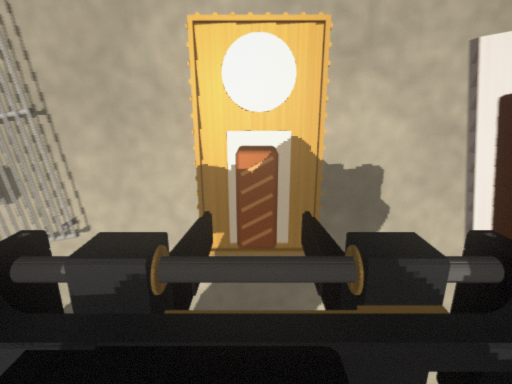

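The milk loaf stands at (257,198), centred and lengthwise on the oblong liner. The round liner is at (259,71). The white drum is next.

carry_out:
  gripper: [6.2,6.2,6.2,6.2,6.2,6.2,6.2,6.2]
  travel:
    - [1.6,-4.9,0]
    - [1.6,-4.9,0]
    - [1.6,-4.9,0]
    - [1.6,-4.9,0]
    - [1.6,-4.9,0]
    - [1.6,-4.9,0]
    - [1.5,-4.7,0]
    - [0,0,2]
  twist:
    - [0,0,0]
    - [0,0,0]
    - [0,0,0]
    - [0,0,0]
    - [0,0,0]
    - [0,0,0]
    - [0,0,0]
    - [0,0,0]

```text
time_s: 7.7
eef_pos: [0.6055, 0.0244, 0.0813]
ee_rot: [-3.14, 0.104, -0.005]
wrist_force: [0.1, -0.5, -0.4]
opening: 0.0617
grasp_force: 0.0
```

```bash
python3 -c "
from h import *
from plant import arm
go([.605,.021,.0265],-4,arm.get_state())"
```

```text
t 7.7 pos [0.6055 0.0244 0.0813] yaw -3.81 shift cm [-0.05  0.34  5.48] turn [-0.    -0.003  0.003] F [ 0.1 -0.5 -0.4] open 0.0617 grip 0.0
```

carry_out:
  gripper: [6.2,6.2,6.2,6.2,2.5,2.5,2.5,2.5]
  travel:
    - [0,0.2,2]
    - [0,0,2]
    - [0,0,1.4]
    - [0,0,0]
    - [0,0,0]
    - [0,0,0]
    - [0,0,0]
    - [0,0,-1]
  twist:
    - [0,0,0]
    - [0,0,0]
    - [0,0,0]
    - [0,0,0]
    - [0,0,0]
    - [0,0,0]
    - [0,0,0]
    - [0,0,0]

```text
time_s: 8.7
eef_pos: [0.6037, 0.0193, 0.0367]
ee_rot: [3.14, -0.11, -0.002]
wrist_force: [-0.4, -0.6, -0.7]
opening: 0.0413
grasp_force: 30.0
```

```bash
python3 -c "
from h import *
from plant import arm
go([.575,-.3195,.1],-4,arm.get_state())"
```

```text
t 8.7 pos [0.6037 0.0193 0.0367] yaw -4.02 shift cm [-0.49 34.   -6.33] turn [ 0.     0.001 -0.   ] F [-0.4 -0.6 -0.7] open 0.0413 grip 30.0
```

carry_out:
  gripper: [2.5,2.5,2.5,2.5,2.5,2.5,2.5,2.5]
  travel:
    - [0,0,-5]
    - [0,5,-1.3]
    - [-0.1,6,0]
    - [-0.1,6,0]
    - [-0.1,6,0]
    - [-0.1,6,0]
    - [-0.2,5,0]
    - [0,0,0]
  twist:
    - [0,0,0]
    - [0,0,0]
    - [0,0,0]
    - [0,0,0]
    - [0,0,0]
    - [0,0,0]
    - [0,0,0]
    - [0,0,0]

```text
time_s: 9.7
eef_pos: [0.5733, -0.3228, 0.1]
ee_rot: [3.139, -0.117, 0.001]
wrist_force: [0.1, 0.1, -0.4]
opening: 0.0414
grasp_force: 30.0
```

```bash
python3 -c "
from h import *
from plant import arm
go([.574,-.3195,.0115],-4,arm.get_state())"
```

```text
t 9.7 pos [ 0.5733 -0.3228  0.1   ] yaw -4.25 shift cm [ 0.04 -0.34  8.85] turn [ 0.001 -0.001 -0.004] F [ 0.1  0.1 -0.4] open 0.0414 grip 30.0
```

carry_out:
  gripper: [2.5,2.5,2.5,2.5,2.5,2.5,2.5,2.5]
  travel:
    - [0,-0.1,2.5]
    - [0,0,2.5]
    - [0,0,2]
    - [0,0,0.8]
    - [0,0,0.5]
    - [0,0,0.3]
    - [0,0,0.2]
    - [0,0,0]
  twist:
    - [0,0,0]
    - [0,0,0]
    - [0,0,0]
    - [0,0,0]
    - [0,0,0]
    - [0,0,0]
    - [0,0,0]
    - [0,0,0]

```text
time_s: 10.7
eef_pos: [0.5743, -0.3185, 0.0119]
ee_rot: [3.139, -0.11, 0.001]
wrist_force: [0.8, 0.6, -0.4]
opening: 0.0415
grasp_force: 30.0
```

```bash
python3 -c "
from h import *
from plant import arm
go([.574,-.3195,.0115],-4,arm.get_state())"
```

```text
t 10.7 pos [ 0.5743 -0.3185  0.0119] yaw -4.03 shift cm [-0.02  0.1   0.04] turn [ 0. -0. -0.] F [ 0.8  0.6 -0.4] open 0.0415 grip 30.0
```

carry_out:
  gripper: [2.5,6,6,6,6,6,6,6]
  travel:
    - [0,0.1,0.1]
    - [0,0,0]
    - [0,0,0]
    - [0,0,-1]
    - [0,0,-3]
    - [0,0,-3]
    - [0,0,-3]
    - [0,0,0]
  twist:
    - [0,0,0]
    - [0,0,0]
    - [0,0,0]
    - [0,0,0]
    - [0,0,0]
    - [0,0,0]
    - [0,0,0]
    - [0,0,0]

```text
time_s: 11.7
eef_pos: [0.575, -0.3201, 0.1136]
ee_rot: [3.137, -0.11, 0.006]
wrist_force: [-0.7, -0.5, -0.1]
opening: 0.0602
grasp_force: 0.0
```

```bash
python3 -c "
from h import *
from plant import arm
P=arm.camera_params('wrist');im=arm.capture('wrist')
h,s,v=[x.astype(int) for x in cv2.split(cv2.cvtColor(im[:,:,::-1].copy(),cv2.COLOR_BGR2HSV))]
roi=np.zeros(h.shape,bool);roi[120:250,200:310]=1
for a,c,mm in blobs((h>10)&(h<30)&(s>110)&(v>130)&roi,40): print('dot',a,c.round(1),ray(P,c,.041).round(4))
go([.4735,.0755,.11],7,arm.get_state())"
```

```text
dot 3578 [238.3 173.6] [ 0.5963 -0.3057  0.041 ]
dot 60 [200.6 201. ] [ 0.5736 -0.2695  0.041 ]
dot 139 [255.4 196.7] [ 0.5741 -0.3191  0.041 ]
dot 53 [246.2 221.4] [ 0.5509 -0.309   0.041 ]
t 11.75 pos [ 0.5744 -0.3196  0.1118] yaw -4.02 shift cm [-12.84 -38.71   0.12] turn [ 0.001 -0.002 -0.192] F [0.1 0.1 0.4] open 0.06 grip 0.0
```

carry_out:
  gripper: [6,6,6,6,6,6,6,6]
  travel:
    - [-1.6,-4.8,0]
    - [-1.6,-4.8,0]
    - [-1.6,-4.8,0]
    - [-1.6,-4.8,0]
    - [-1.6,-4.8,0]
    - [-1.6,-4.8,0]
    - [-1.6,-4.8,0]
    - [-1.6,-4.8,0]
  twist:
    - [0,0,0]
    - [0,0,0]
    - [0,0,0]
    - [0,0,0]
    - [0,0,0]
    - [0,0,0]
    - [0,0,0]
    - [0,0,0]

```text
time_s: 12.75
eef_pos: [0.4724, 0.074, 0.1099]
ee_rot: [3.139, -0.111, -0.002]
wrist_force: [1.1, 0.8, -0.3]
opening: 0.0597
grasp_force: 0.0
```

carry_out:
  gripper: [6,6,6]
  travel:
    - [0,0,0]
    - [0,0,0]
    - [0,0,0]
  twist:
    - [0,0,-0.12]
    - [0,0,-0.07]
    - [0,0,0]

```text
time_s: 13.12
eef_pos: [0.473, 0.0727, 0.11]
ee_rot: [3.136, 0.188, -0.002]
wrist_force: [-0.2, -0.5, -0.5]
opening: 0.0601
grasp_force: 0.0
```

```bash
python3 -c "
from h import *
from plant import arm
P=arm.camera_params('wrist');im=arm.capture('wrist');cv2.imwrite('pics/w3.png',im[:,:,::-1]);np.save('w3',P,allow_pickle=True)
h,s,v=[x.astype(int) for x in cv2.split(cv2.cvtColor(im[:,:,::-1].copy(),cv2.COLOR_BGR2HSV))]
roi=np.zeros(h.shape,bool);roi[100:250,205:300]=1
print(h[190,250],s[190,250],v[190,250])
for a,c,mm in blobs((h<25)&(s>90)&(v<110)&roi,400): print('dark',a,c.round(),*rect(P,mm,.056))
go([.4735,.0755,.0265],7,arm.get_state())"
```

```text
10 72 32
dark 1744 [251. 202.] [473.5  78.3] [83.1 33. ] 5.3
t 13.18 pos [0.4731 0.0726 0.11  ] yaw 6.77 shift cm [ 0.09 -0.28  8.35] turn [-0.     0.001 -0.004] F [ 0.6  0.3 -1. ] open 0.0598 grip 0.0
```

View pics/w3.png

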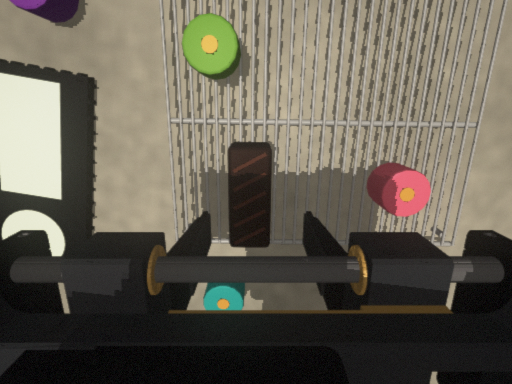

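The dark loaf spans columns 229–271 and rows 142–246, centred at (250,194) and parallel to the fingers. The pink drum is at (400,190), well clear.

```bash
python3 -c "
from h import *
from plant import arm
P=np.load('w3.npy',allow_pickle=True).item()
im=cv2.imread('pics/w3.png');v=im.max(2)
print(v[142:246:12,225:277:2])
for q in((250,194),(229,194),(271,194),(250,142),(250,246)): print(q,ray(P,q,.056).round(4))
for q in((209.5,44),): print('green',q,ray(P,q,.057).round(4))
go([.4735,.0765,.0265],6.5,arm.get_state())"
```

```text
[[178 161 167 159  79  51  62  62  65  67  59  73  53  68  68  55  74  77
   73  72  63  78 103 119 174 180]
 [172 121  54  61  65  63  64  61  62  63  62  61  60  61  61  61  63  63
   75  92  91  62  51  55  96 176]
 [159 138  51  59  59  57  66  86  93  91  87  64  60  57  55  55  56  56
   54  55  57  54  45  61  88 152]
 [ 95  87  41  39  40  37  32  39  38  37  33  35  36  37  46  51  51  52
   38  36  36  39  38  71  91  97]
 [ 93  88  36  38  40  48  42  34  35  36  36  37  36  32  33  34  31  35
   35  34  33  34  33  79  88  92]
 [ 94  90  39  32  29  31  31  35  37  40  42  43  38  35  29  30  30  31
   28  34  33  24  32  84  93  92]
 [ 91  90  42  33  31  34  28  28  32  26  30  25  27  31  33  44  46  46
   38  27  27  20  30  87  94  92]
 [ 96  95  52  28  32  45  37  31  30  29  29  30  30  30  25  27  25  28
   23  30  26  29  33  80  92  92]
 [114  89  61  32  30  32  28  31  38  44  43  42  33  28  26  27  28  28
   26  27  23  26  39  87  93  94]]
(250, 194) [0.4791 0.0788 0.056 ]
(229, 194) [0.477  0.0961 0.056 ]
(271, 194) [0.4811 0.0616 0.056 ]
(250, 142) [0.5216 0.0836 0.056 ]
(250, 246) [0.432  0.0735 0.056 ]
green (209.5, 44) [0.5877 0.1203 0.057 ]
t 13.18 pos [0.4731 0.0726 0.11  ] yaw 6.77 shift cm [ 0.1  -0.38  8.35] turn [-0.     0.001  0.005] F [ 0.6  0.3 -1. ] open 0.0598 grip 0.0
```

carry_out:
  gripper: [6,6,6,6,6,2.5,2.5,2.5]
  travel:
    - [0.35,-0.5,1]
    - [0,0,3]
    - [0,0,2.4]
    - [0,0,1.9]
    - [0,0,0]
    - [0,0,0]
    - [0,0,0]
    - [0,0,0]
  twist:
    - [0,0,0]
    - [0,0,0]
    - [0,0,0]
    - [0,0,0]
    - [0,0,0]
    - [0,0,0]
    - [0,0,0]
    - [0,0,0]

```text
time_s: 14.18
eef_pos: [0.4765, 0.0781, 0.0282]
ee_rot: [3.136, 0.188, 0.002]
wrist_force: [-0.2, -2.9, 4.6]
opening: 0.0359
grasp_force: 30.0
```

```bash
python3 -c "
from h import *
from plant import arm
go([.4928,.2975,.11],-2.5,arm.get_state())"
```

```text
t 14.18 pos [0.4765 0.0781 0.0282] yaw 6.85 shift cm [  4.24 -21.59  -8.18] turn [ 0.    -0.001  0.163] F [-0.2 -2.9  4.6] open 0.0359 grip 30.0
```

carry_out:
  gripper: [2.5,2.5,2.5,2.5,2.5,2.5,2.5,2.5]
  travel:
    - [0,0,-1]
    - [0,0,-4]
    - [0,0,-3]
    - [1.1,-5.4,0]
    - [1,-5.4,0]
    - [1.1,-5.4,0]
    - [1,-5.4,0]
    - [0,0,0]
  twist:
    - [0,0,0]
    - [0,0,0]
    - [0,0,0]
    - [0,0,0]
    - [0,0,0]
    - [0,0,0]
    - [0,0,0.08]
    - [0,0,0.08]

```text
time_s: 15.18
eef_pos: [0.4918, 0.3007, 0.1082]
ee_rot: [-3.14, 0.061, -0.002]
wrist_force: [-0.5, -0.8, -2.1]
opening: 0.0358
grasp_force: 30.0
```

```bash
python3 -c "
from h import *
from plant import arm
P=arm.camera_params('wrist');im=arm.capture('wrist');cv2.imwrite('pics/w4.png',im[:,:,::-1]);np.save('w4',P,allow_pickle=True)
h,s,v=[x.astype(int) for x in cv2.split(cv2.cvtColor(im[:,:,::-1].copy(),cv2.COLOR_BGR2HSV))]
for a,c,mm in blobs((v>180)&(s<75),600): print('liner',a,c.round(),*rect(P,mm,.0047))
go([.4928,.2975,.0117],-2.5,arm.get_state())"
```

```text
liner 89970 [234. 106.] [535.8 301.1] [497.4 241. ] 87.8
liner 985 [505. 170.] [501.1  55.1] [143.6   8.6] 5.8
liner 2339 [262. 145.] [526.3 295. ] [61.2 47.8] 85.3
liner 1437 [ 85. 297.] [369.3 499.2] [54.2 38. ] 87.8
t 15.22 pos [0.4917 0.2992 0.108 ] yaw -2.51 shift cm [0.12 0.16 9.63] turn [-0. -0. -0.] F [-1.4  0.5 -1.9] open 0.0358 grip 30.0
```

View pics/w4.png

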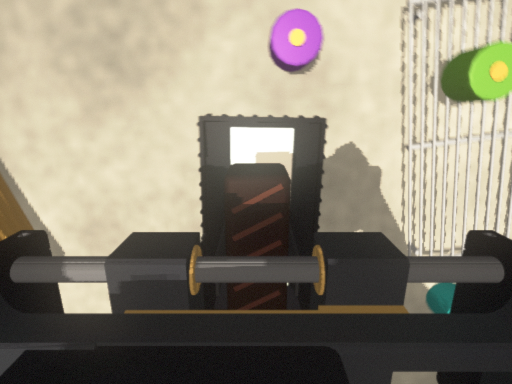

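The dark loaf is held over its liner, whose far end shows at (262,145). The line-up agrees, so I'll lower it.

carry_out:
  gripper: [2.5,2.5,2.5,2.5,2.5,2.5,2.5,2.5]
  travel:
    - [0.1,0.1,2.5]
    - [0,0,2.5]
    - [0,0,2]
    - [0,0,1.2]
    - [0,0,0.6]
    - [0,0,0.4]
    - [0,0,0.2]
    - [0,0,0]
  twist:
    - [0,0,0]
    - [0,0,0]
    - [0,0,0]
    - [0,0,0]
    - [0,0,0]
    - [0,0,0]
    - [0,0,0]
    - [0,0,0]

```text
time_s: 16.23
eef_pos: [0.4932, 0.2965, 0.0138]
ee_rot: [-3.141, 0.063, -0.001]
wrist_force: [0.2, -0.0, -1.2]
opening: 0.0359
grasp_force: 30.0
```

```bash
python3 -c "
from h import *
from plant import arm
go([.493,.2972,.0117],-2.5,arm.get_state())"
```

```text
t 16.23 pos [0.4932 0.2965 0.0138] yaw -2.3 shift cm [-0.03 -0.07  0.21] turn [-0.    -0.     0.004] F [ 0.2 -0.  -1.2] open 0.0359 grip 30.0
```

carry_out:
  gripper: [2.5,2.5,5.8,5.8,5.8,5.8,5.8,5.8]
  travel:
    - [0,0,0.15]
    - [0,0,0]
    - [0,0,0]
    - [0,0,0]
    - [0,0,-1]
    - [0,0,-4]
    - [0,0,-5]
    - [0,0,0]
  twist:
    - [0,0,0]
    - [0,0,0]
    - [0,0,0]
    - [0,0,0]
    - [0,0,0]
    - [0,0,0]
    - [0,0,0]
    - [0,0,0]

```text
time_s: 17.23
eef_pos: [0.4946, 0.2972, 0.1161]
ee_rot: [-3.138, 0.063, -0.01]
wrist_force: [0.2, 0.6, -0.5]
opening: 0.0582
grasp_force: 0.0
```

```bash
python3 -c "
from h import *
from plant import arm
go([.588,.120,.11],-2.5,arm.get_state())"
```

```text
t 17.23 pos [0.4946 0.2972 0.1161] yaw -2.29 shift cm [10.04 17.33  0.62] turn [-0.003 -0.006  0.004] F [ 0.2  0.6 -0.5] open 0.0582 grip 0.0
```

carry_out:
  gripper: [6.2,6.2,6.2,6.2,6.2,6.2,6.2,6.2]
  travel:
    - [2.5,4.3,0]
    - [2.5,4.4,0]
    - [2.5,4.3,0]
    - [2.5,4.3,0]
    - [0,0,2]
    - [0,0,2]
    - [0,0,0]
    - [0,0,0]
  twist:
    - [0,0,0]
    - [0,0,0]
    - [0,0,0]
    - [0,0,0]
    - [0,0,0]
    - [0,0,0]
    - [0,0,0]
    - [0,0,0]

```text
time_s: 18.23
eef_pos: [0.5862, 0.1197, 0.0725]
ee_rot: [3.141, -0.063, 0.0]
wrist_force: [-0.2, 0.1, -0.9]
opening: 0.062
grasp_force: 0.0
```

```bash
python3 -c "
from h import *
from plant import arm
P=arm.camera_params('wrist');im=arm.capture('wrist')
h,s,v=[x.astype(int) for x in cv2.split(cv2.cvtColor(im[:,:,::-1].copy(),cv2.COLOR_BGR2HSV))]
roi=np.zeros(h.shape,bool);roi[120:250,200:310]=1
for a,c,mm in blobs((h>10)&(h<30)&(s>110)&(v>100)&roi,40): print('dot',a,c.round(1),ray(P,c,.057).round(4))
go([.588,.120,.0265],-2.5,arm.get_state())"
```

```text
dot 225 [254.6 216.5] [0.5884 0.1209 0.057 ]
t 18.27 pos [0.5863 0.1198 0.0728] yaw -2.29 shift cm [ 0.16 -0.03  4.63] turn [-0.    -0.001  0.004] F [ 0.8  0.5 -0.2] open 0.062 grip 0.0
```

carry_out:
  gripper: [6.2,6.2,6.2,6.2,2.5,2.5,2.5,2.5]
  travel:
    - [0.2,-0.1,2]
    - [0,0,1.6]
    - [0,0,1]
    - [0,0,0]
    - [0,0,0]
    - [0,0,0]
    - [0,0,0]
    - [0,0,-1]
  twist:
    - [0,0,0]
    - [0,0,0]
    - [0,0,0]
    - [0,0,0]
    - [0,0,0]
    - [0,0,0]
    - [0,0,0]
    - [0,0,0]

```text
time_s: 19.27
eef_pos: [0.5878, 0.1204, 0.0361]
ee_rot: [3.141, -0.063, -0.002]
wrist_force: [-0.1, -0.8, -0.4]
opening: 0.0418
grasp_force: 30.0
```

```bash
python3 -c "
from h import *
from plant import arm
go([.3860,.302,.11],-2.5,arm.get_state())"
```

```text
t 19.27 pos [0.5878 0.1204 0.0361] yaw -2.3 shift cm [-20.9  -17.33  -7.37] turn [0.    0.001 0.003] F [-0.1 -0.8 -0.4] open 0.0418 grip 30.0
```

carry_out:
  gripper: [2.5,2.5,2.5,2.5,2.5,2.5,2.5,2.5]
  travel:
    - [0,0,-4]
    - [0,0,-3.4]
    - [-4.2,-3.4,0]
    - [-4.2,-3.5,0]
    - [-4.2,-3.4,0]
    - [-4.2,-3.5,0]
    - [-4.1,-3.5,0]
    - [0,0,0]
  twist:
    - [0,0,0]
    - [0,0,0]
    - [0,0,0]
    - [0,0,0]
    - [0,0,0]
    - [0,0,0]
    - [0,0,0]
    - [0,0,0]

```text
time_s: 20.27
eef_pos: [0.3839, 0.3035, 0.1109]
ee_rot: [-3.141, 0.057, -0.0]
wrist_force: [0.6, -0.2, -0.2]
opening: 0.0418
grasp_force: 30.0
```

```bash
python3 -c "
from h import *
from plant import arm
go([.3858,.302,.0115],-2.5,arm.get_state())"
```

```text
t 20.27 pos [0.3839 0.3035 0.1109] yaw -2.07 shift cm [0.19 0.14 9.94] turn [-0.    -0.     0.008] F [ 0.6 -0.2 -0.2] open 0.0418 grip 30.0
```

carry_out:
  gripper: [2.5,2.5,2.5,2.5,2.5,2.5,2.5,2.5]
  travel:
    - [0.1,0,2.5]
    - [0,0,2.5]
    - [0,0,2.5]
    - [0,0,1.2]
    - [0,0,0.6]
    - [0,0,0.3]
    - [0,0,0.2]
    - [0,0,0]
  twist:
    - [0,0,0]
    - [0,0,0]
    - [0,0,0]
    - [0,0,0]
    - [0,0,0]
    - [0,0,0]
    - [0,0,0]
    - [0,0,0]

```text
time_s: 21.28
eef_pos: [0.3874, 0.3018, 0.0124]
ee_rot: [-3.141, 0.063, -0.001]
wrist_force: [-0.1, -0.0, 0.1]
opening: 0.0417
grasp_force: 30.0
```

```bash
python3 -c "
from h import *
from plant import arm
go([.3858,.302,.0115],-2.5,arm.get_state())"
```

```text
t 21.27 pos [0.3874 0.3018 0.0124] yaw -2.3 shift cm [-0.16 -0.01  0.09] turn [-0.    -0.     0.003] F [-0.1 -0.   0.1] open 0.0417 grip 30.0
```

carry_out:
  gripper: [2.5,2.5,6,6,6,6,6,6]
  travel:
    - [-0.1,0,0.1]
    - [0,0,0]
    - [0,0,0]
    - [0,0,0]
    - [0,0,-1]
    - [0,0,-4]
    - [0,0,-5]
    - [0,0,-5]
  twist:
    - [0,0,0]
    - [0,0,0]
    - [0,0,0]
    - [0,0,0]
    - [0,0,0]
    - [0,0,0]
    - [0,0,0]
    - [0,0,0]

```text
time_s: 22.28
eef_pos: [0.386, 0.3016, 0.1633]
ee_rot: [-3.141, 0.063, -0.0]
wrist_force: [0.4, 0.2, -0.7]
opening: 0.0598
grasp_force: 0.0
```

carry_out:
  gripper: [6,6,6,6,6,6,6,6]
  travel:
    - [3,5,0]
    - [3,5,0]
    - [0,5,0]
    - [0,5,0]
    - [0,5,0]
    - [0,0,0]
    - [0,0,0]
    - [0,0,0]
  twist:
    - [0,0,0]
    - [0,0,0]
    - [0,0,0]
    - [0,0,0]
    - [0,0,0]
    - [0,0,0]
    - [0,0,0]
    - [0,0,0]

```text
time_s: 23.28
eef_pos: [0.4361, 0.0505, 0.1613]
ee_rot: [-3.141, 0.061, -0.0]
wrist_force: [0.1, 0.5, 0.6]
opening: 0.0602
grasp_force: 0.0
```

Run:
```python
from h import *
from plant import arm
im=arm.capture('scene');cv2.imwrite('pics/s9.png',im[:,:,::-1])
im=arm.capture('top')[:,:,::-1].copy();P=arm.camera_params('top')
cv2.imwrite('pics/t9.png',cv2.resize(im[100:310,110:420],None,fx=2.5,fy=2.5,interpolation=cv2.INTER_CUBIC))
go([.5,.1,.2],0,arm.get_state())
```

```text
t 23.38 pos [0.4361 0.0505 0.1612] yaw -2.21 shift cm [ 6.2  -5.2  -3.88] turn [ 0.    -0.    -0.038] F [-0.4  1.  -0.6] open 0.0603 grip 0.0
```

View pics/t9.png

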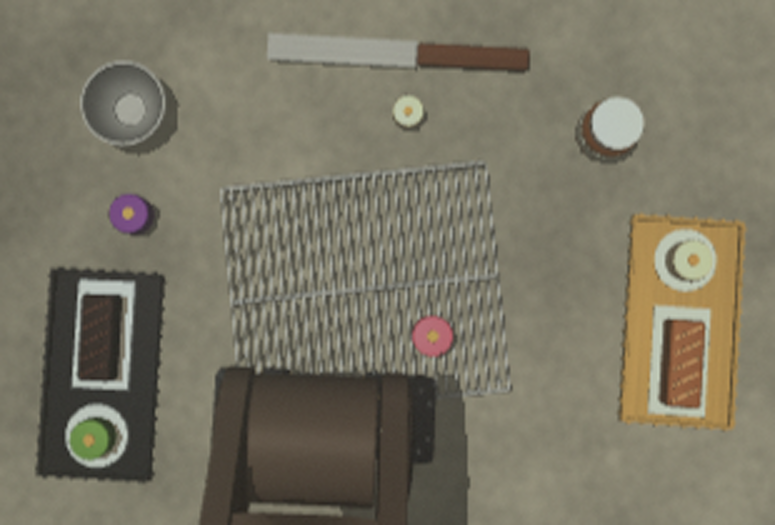

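View pics/s9.png

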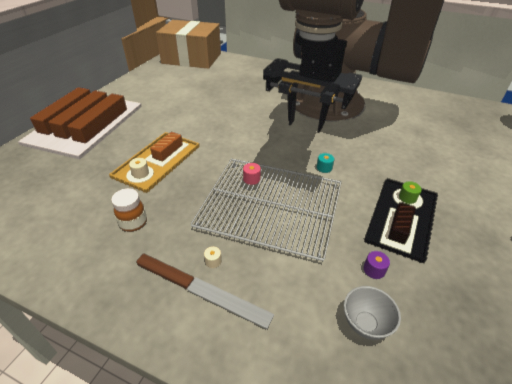

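Both views show all four pieces upright on their liners; they look shifted outward in the top view because of parallax. The pink drum, knife, bowl and jar have not moved. I'll do a quick numeric check and hand in.

Run:
```python
from h import *
from plant import arm
P=arm.camera_params('top');w=lambda u,v:(110+(u+.5)/2.5-.5,100+(v+.5)/2.5-.5)
def loc(o,r,p):
    o,r,p=[np.array(x)*1. for x in(o,r,p)];x=(r-o)/np.linalg.norm(r-o);d=p-o;return (d@x*1000-42).round(1),((x[0]*d[1]-x[1]*d[0])*1000).round(1)
for n,o,r,px in(('gold',(.4687,-.3121),(.574,-.319),{'white':(693,260),'milk':(685,364)}),('black',(.4928,.2975),(.3856,.3026),{'green':(88,440),'dark':(99,337)})):
    for k,q in px.items(): p=ray(P,w(*q),.041)[:2];print(n,k,p.round(4),loc(o,r,p))
print(arm.get_state()['dq'].round(3)); print(arm.hand_in())
```

```text
gold white [ 0.5736 -0.3177] (np.float64(63.0), np.float64(1.2))
gold milk [ 0.4669 -0.3085] (np.float64(-44.0), np.float64(3.5))
black green [0.3856 0.3029] (np.float64(65.3), np.float64(-0.3))
black dark [0.4909 0.2935] (np.float64(-40.3), np.float64(4.1))
[-0.006  0.001  0.    -0.001  0.    -0.001]
the job is handed in; nothing more can be done
None
```

The job is handed in: by my last camera check all four chocolates stand upright within about 5 mm of their liner centres, and the pink drum, knife, bowl and jar look unmoved; no verdict was returned.

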